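# Seat the pitch gauge leaf in the lead screw's thread

## Task

Find which of the two flat toothed pitch-gauge leaves matches the screw in the sprung test stand, lay it on the stand's table with its teeth towards the screw and feel along the thread until the teeth drop in. Push it home gently, so that its edge lies flush along the thread and the sprung carriage gives about 4 mm, and hold it so for a second to check that it sits flat; never push the carriage to its end stop or force the teeth. Then let go and leave the leaf lying seated, with the other leaf left where it is.

Things in the scene. Friction and masses are not known exactly. Their poses are not given: they have to be found in the camera images.
- leaf_fine_grip (a point): Matching leaf: steel plate 60 mm (x) by 56 mm (y), 6 mm thick, 63 to 126 g, lying flat on the worktop; five teeth on its front (+x) edge. On the middle of its top stands a black fin to hold it by, 30 mm long (x), 10 mm thick (y), its top 40 mm above the leaf's underside. This point is in the fin, 28 mm above the underside, mid-plate; x points to the teeth, z up.
- leaf_fine_edge (a point): Middle of the same leaf's front edge at the roots of the teeth, half-way up its thickness: 30 mm ahead (x) of the grip point, 25 mm below it. The teeth are square-ended, 3.4 mm wide, 4.5 mm long, 12 mm apart; the middle one is at this point.
- leaf_coarse_grip (a point): The other leaf, which does not fit: same make and fin, but 76 mm wide (y), with five broader teeth 6 mm wide, 17 mm apart. The point is in its fin, 28 mm above its underside.
- stand: Fixed test stand, 167 mm (x) by 164 mm (y). Origin on the worktop under the screw's axis; x points from its table towards the screw and end stop, y along the screw, z up. At the front a flat aluminium table; behind it the steel screw lies along y on the sprung carriage, between two grey end blocks 120 mm apart, their tops 58 mm above the worktop.
- table_top (a point): Centre of the table's flat top, 36 mm above the worktop, 59.5 mm before (-x) the stand's origin; axes as the stand. The table is 81 mm (x) by 112 mm (y).
- crest_line (a point): Middle of the line where the thread crests face the table, 3 mm above table level, 3 mm behind its rear edge; moves with the carriage; axes as the stand. Seated fully, the leaf's edge lies on this line (x = 0 here); riding on the crests it is 4.5 mm short. Where the grooves lie along y is not known: the nearest may be up to 6 mm either way and must be found.
- carriage (a joint): Travel (m) of the sprung carriage with the screw, along the stand's +x: 0 at rest, 0.012 at the end stop. About 2 N starts it, 1.2 N more per mm; it springs back. Screw: 32 mm outer diameter, trapezoidal thread, pitch 12 mm, 5 mm deep, 104 mm long; crests 6.6 mm, groove mouths 5.4 mm, roots 4.2 mm wide. Clamped along y: sideways against a flank is rigid.
Not all that is in view belongs to the job. Leave any turquoise look-alike of the part that bears leaf_fine_grip alone.

How it is judged:
By the outcome, as a careful person would: the job done as asked, in the order asked, and still so for the second after the job is handed in, with the robot touching nothing.
It also fails if it takes over 51 s, if anything falls off the work surface, if the arm or the gripper's body presses on something with over 40 N, if the wrist force passes 120 N, or if a joint passes its speed limit or range.

## Robot

A 7-joint arm with a two-finger parallel gripper is mounted at the origin on a cart in front of the work surface, level with it; the furniture and walls round the work are solid. World frame = base frame: x ahead of the robot, y to its left, z up, the work surface at z = 0. Lengths are in mm, angles in rad, forces in N, time in s.
With the tool pointing down it reaches from about 425 to 875 mm from the base axis. Payload 9.9 kg.
Tool frame: the origin (TCP) lies midway between the tips of the shut fingers; the grasp point (between the pads) lies 19 mm behind it (robot.tcp_to_grasp is the distance from the TCP to the grasp point, in mm); z points along the fingers, y is the line along which they close (so a half turn about z gives the same grasp; the last joint's range is limited). The gripper opens to 85 mm and grips with 20 to 120 N. Pads are 22 mm wide; open, the fingers measure 114 mm over their backs; the gripper's body (76 mm by 85 mm) begins 54 mm behind the grasp point. The pads swing forward as they close: fully open they stand 13 mm farther back than shut.
Start: joints at [1.055, 0.576, 0.025, 1.437, -0.015, 1.129, -0.057], TCP at [282.496, -613.046, 231.289] pointing down, gripper open.
Joint ranges: [-2.76, 2.76], [-0.34, 2.15], [-1.52, 1.57], [0.19, 2.46], [-1.09, 4.23], [0.17, 1.99], [-2.82, 2.82]. Speed limits (rad/s): [2.22, 2.22, 3.01, 3.01, 3.14, 3.14, 3.14].

## Interface

Orientations are given as a rotation vector (axis times angle).
In Python, from rig import robot gives the robot as it stands. Calls block until the motion is done:
- robot.move_to(position, orientation): joint-space move of the TCP to a pose.
- robot.line_to(position, orientation=None, vel=150, guard=None): straight line of the TCP; orientation=None keeps the orientation; vel is the mean speed in mm/s. With guard (N) it stops when the force on the tool has changed by that much, and returns True; else False.
- robot.move_j(angles): joint-space move.
- robot.set_gripper(opening): finger opening in mm; the grip force is fixed at half the most; returns when the fingers have stopped.
- robot.hold(seconds).
- robot.ik(position, orientation): joint angles nearest the present ones, or None.
- robot.snapshot(name): name is "scene" or "top"; returns the picture (420x560x3 uint8, red, green, blue); there is no depth.
- robot.camera_info(name): a dict with "K" (3x3 intrinsics, pixels), "extrinsics" (4x4, takes a point from world to camera coordinates). Camera axes: x right, y up, looking along -z (the intrinsics and any distortion apply to the point x, -y, -z); pixel columns grow to the right and rows downward; lengths in mm; the calibration is good to about 2 mm. A picture is of the moment at which its call begins. camera_info takes no time and is no camera call.
A pose or a line that the arm cannot do raises robot.IKError and nothing moves.
- robot.close_job(): hands the job in; it is judged then, once.
Readings, each from a call of its own:
- robot.read_t(): time.
- robot.read_joint_pos(): joint angles.
- robot.read_qvel(): joint speeds.
- robot.read_joint_torque(): joint torques, N m.
- robot.read_position(): TCP position.
- robot.read_ee_rot(): TCP orientation.
- robot.read_ft_force(): force on the tool from outside, world axes, zero at the start.
- robot.read_torque(): the same for the moment, N m.
- robot.read_opening(): finger opening in mm.
- robot.read_grasp_force(): force on a finger pad.
Only numpy, scipy, OpenCV 4.12 (cv2) and the standard library are available. Lean on these libraries where they do the work, as an engineer would, in place of code of your own. Each camera call takes 0.05 s, during which the arm holds its last target. There are 200 camera calls.

## Working session

There is one attempt and no reset: what is moved stays moved. The work goes in short steps, each a Python script; the robot and the scene stay as the last script left them, time stands still between calls to the robot, and variables do not carry over. Pictures are saved under pics/ and viewed, at most 10 in all, crops included, and the job is handed in when it is done.

```bash
mkdir -p pics; ls; python3 - <<'E'
from rig import robot
import cv2,numpy as np
for n in("scene","top"):
    im=robot.snapshot(n); cv2.imwrite(f"pics/{n}0.png",im[:,:,::-1])
    c=robot.camera_info(n); print(n,{k:np.round(v,3).tolist() if k in("K","extrinsics") else v for k,v in c.items()})
print(robot.read_t(),robot.read_ee_rot(),robot.read_opening(),robot.tcp_to_grasp)
E
```

```text
pics
scene {'K': [[419.362, 0.0, 280.693], [0.0, 419.362, 203.206], [0.0, 0.0, 1.0]], 'extrinsics': [[-0.773, -0.634, 0.002, 352.05], [0.293, -0.354, 0.888, -201.465], [-0.563, 0.687, 0.46, -703.204], [0.0, 0.0, 0.0, 1.0]]}
top {'K': [[393.7, 0.0, 284.334], [0.0, 393.7, 205.317], [0.0, 0.0, 1.0]], 'extrinsics': [[0.002, -1.0, 0.027, -18.065], [0.987, 0.006, 0.162, -477.313], [-0.162, 0.027, 0.986, -849.991], [0.0, 0.0, 0.0, 1.0]]}
0.1 [-3.06721991e+00 -6.72748265e-01  6.19097662e-04] 85.4343337398175 18.700000000000003
```

View pics/top0.png

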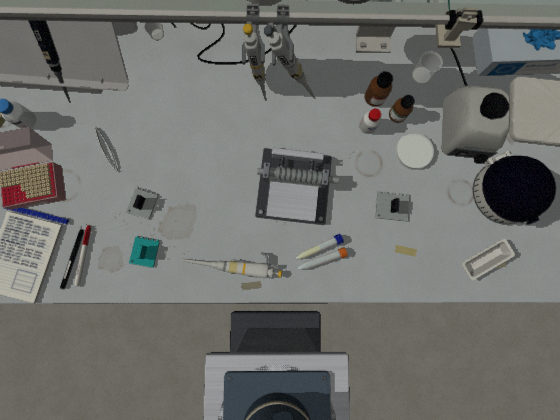

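View pics/scene0.png

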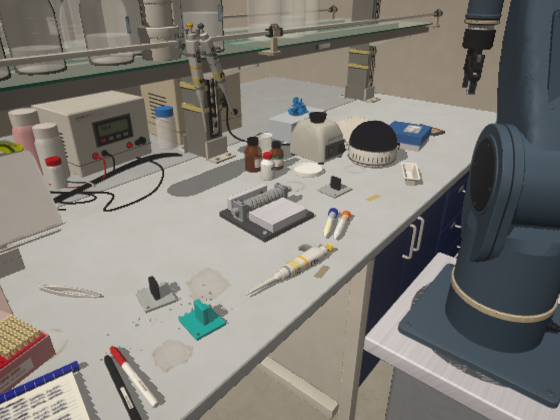

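The top view shows the stand at about (297,187), grey leaves at (143,202) and (393,206), and a turquoise decoy at (145,251). I'll zoom in on the stand and leaves.

```bash
cat > h.py <<'E'
import numpy as np,cv2
from rig import robot
def ray(n,uv):
    c=robot.camera_info(n);K=np.array(c["K"]);E=np.array(c["extrinsics"]);R=E[:3,:3]
    d=np.linalg.inv(K)@[uv[0],uv[1],1]; d=R.T@(d*[1,-1,-1]); return -R.T@E[:3,3],d
def onz(n,uv,z):
    o,d=ray(n,uv); return o+d*(z-o[2])/d[2]
def proj(n,p):
    c=robot.camera_info(n);K=np.array(c["K"]);E=np.array(c["extrinsics"])
    q=K@((E[:3,:3]@p+E[:3,3])*[1,-1,-1]); return q[:2]/q[2]
E
python3 - <<'E'
import cv2,numpy as np
a=cv2.imread("pics/top0.png");s=cv2.imread("pics/scene0.png")
def c(im,x,y,w,h,k): return cv2.resize(im[y:y+h,x:x+w],None,fx=k,fy=k,interpolation=cv2.INTER_CUBIC)
A=np.hstack([c(a,118,180,50,40,8),c(a,370,184,50,40,8)])
B=c(a,250,142,100,35*1,8)
cv2.imwrite("pics/z1.png",np.vstack([A,c(a,250,142,100,35,8)]))
cv2.imwrite("pics/z2.png",c(a,250,142,90,86,6.9))
E
```

```text
(no output)
```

View pics/z1.png

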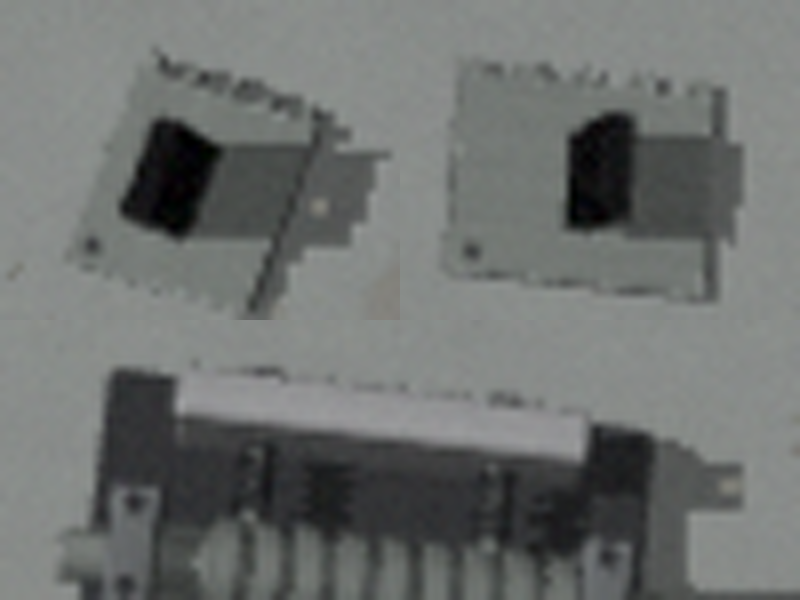

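View pics/z2.png

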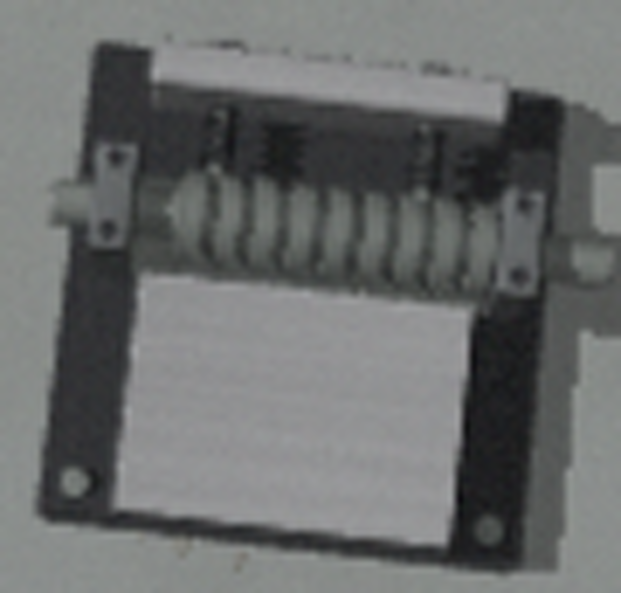

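The left leaf is about 54 mm wide, so it is the fine one; the right leaf is about 74 mm, so coarse. Both have their teeth toward +x, and the stand is yawed slightly. Next I'll measure all of this.

```bash
cat > m.py <<'E'
from h import *
T=cv2.imread("pics/top0.png");S=cv2.imread("pics/scene0.png")
for n in("top","scene"): print(n,"cam",ray(n,(0,0))[0].round())
# table
g=cv2.cvtColor(T,cv2.COLOR_BGR2GRAY)
z=(np.array([[137,275],[470,308],[447,545],[112,510]])/6.9+[250,142])-0.5+0.5/6.9
for v in(z,):
    p=np.array([onz("top",q,36) for q in v]);print(p.round(1))
    print("sides",[round(np.linalg.norm(p[i]-p[i-1]),1) for i in range(4)],"ctr",p.mean(0).round(1))
hsv=cv2.cvtColor(T,cv2.COLOR_BGR2HSV)
print("table px",T[205,292],T[205,262],"bench",T[240,292])
def blob(im,x,y,w,h,thr):
    m=(im[y:y+h,x:x+w].max(2)<thr).astype(np.uint8)
    n,l,st,c=cv2.connectedComponentsWithStats(m); i=1+np.argmax(st[1:,4]); print("blob",st[i]); return c[i]+[x,y]
a=blob(T,118,180,50,40,45);b=blob(S,140,272,40,30,45)
print(a,b)
pa,pb=onz("top",a,23),onz("scene",b,23);print("fin centre",pa.round(1),pb.round(1))
z=np.array([[150,72],[325,127],[252,310],[75,255]])/8+[118,180]-.5+.5/8
p=np.array([onz("top",q,6) for q in z]);print(p.round(1),"sides",[round(np.linalg.norm(p[i]-p[i-1]),1) for i in range(4)],p.mean(0).round(1))
for u,v in((0,1),(3,2)):d=p[u]-p[v];print("yaw",np.degrees(np.arctan2(-d[0],d[1])))
for u,v in((0,3),(1,2)):d=p[u]-p[v];print("yaw",np.degrees(np.arctan2(d[1],d[0])))
E
python3 m.py
```

```text
top cam [333.   8. 916.]
scene cam [-64. 635. 502.]
[[533.1  17.9  36. ]
 [522.7 -92.7  36. ]
 [443.5 -84.2  36. ]
 [454.4  25.4  36. ]]
sides [np.float64(79.0), np.float64(111.0), np.float64(79.7), np.float64(110.1)] ctr [488.4 -33.4  36. ]
table px [154 152 151] [53 49 50] bench [138 141 138]
blob [ 15  15  13  14 114]Traceback (most recent call last):
  File "m.py", line 15, in <module>
    a=blob(T,118,180,50,40,45);b=blob(S,140,272,40,30,45)
                                 ~~~~^^^^^^^^^^^^^^^^^^^^
  File "m.py", line 14, in blob
    n,l,st,c=cv2.connectedComponentsWithStats(m); i=1+np.argmax(st[1:,4]); print("blob",st[i]); return c[i]+[x,y]
                                                      ~~~~~~~~~^^^^^^^^^^
    return _wrapfunc(a, 'argmax', axis=axis, out=out, **kwds)
    return bound(*args, **kwds)
ValueError: attempt to get argmax of an empty sequence
```

```bash
sed -i 's/S,140,272,40,30,45/S,140,270,40,32,60/' m.py; cat >> m.py <<'E'
# table yaw by side fits: subpixel threshold crossings
big=cv2.resize(g[138:235,248:342],None,fx=8,fy=8,interpolation=cv2.INTER_CUBIC)
m=(big>100).astype(np.uint8);n,l,st,c=cv2.connectedComponentsWithStats(m);i=l[8*67,8*44];cn=max(cv2.findContours((l==i).astype(np.uint8),0,1)[0],key=cv2.contourArea)[:,0]
uv=(cn+.5)/8-.5+[248,138];P=np.array([onz("top",q,36) for q in uv])[:,:2]
cen=np.array([488.4,-33.4]);th=np.radians(-5.5);X=np.array([np.cos(th),np.sin(th)]);Y=np.array([-X[1],X[0]])
L=(P-cen)@np.c_[X,Y]
for nm,ax,s in(("rear",0,1),("front",0,-1),("left",1,1),("right",1,-1)):
    k=(abs(L[:,ax]*s-(40 if ax==0 else 55.5))<5)&(abs(L[:,1-ax])<(45 if ax==0 else 30))
    Q=L[k];f=np.polyfit(Q[:,1-ax],Q[:,ax],1);r=np.abs(Q[:,ax]-np.polyval(f,Q[:,1-ax]))<.8
    f=np.polyfit(Q[r,1-ax],Q[r,ax],1);print(nm,k.sum(),r.sum(),"off",f[1].round(2),"yawdev",np.degrees(np.arctan(f[0]))*(1 if ax==1 else -1))
E
python3 m.py | tail -16
```

```text
blob [ 15  15  13  14 114]
blob [  9   7  11  22 144]
[138.98245614 201.90350877] [154.125      287.78472222]
fin centre [485.9 314.9  23. ] [487.  317.6  23. ]
[[520.4 328.8   6. ]
 [504.4 277.3   6. ]
 [450.5 295.3   6. ]
 [466.3 347.    6. ]] sides [np.float64(57.1), np.float64(54.0), np.float64(56.8), np.float64(54.0)] [485.4 312.1   6. ]
yaw -17.24234902775491
yaw -16.979811645999764
yaw -18.50940153683552
yaw -18.510631729652
rear 313 302 off 41.16 yawdev -0.4253403887248428
front 317 317 off -39.69 yawdev -0.8435690294087725
left 207 207 off 55.02 yawdev -0.9596701090051766
right 207 207 off -55.78 yawdev -0.6530886765240268
```

```bash
cat >> h.py <<'E'
def down(deg): 
    t=np.radians(deg)/2; return np.array([np.cos(t),np.sin(t),0])*np.pi
TH=-6.2; X=np.array([np.cos(np.radians(TH)),np.sin(np.radians(TH)),0]); Y=np.array([-X[1],X[0],0])
TC=np.array([489.1,-33.85,36.]); CR=TC+43.5*X   # crest line
G=robot.tcp_to_grasp
E
cat > pick.py <<'E'
from h import *
L=[486,314.5]; o=down(-17.8)
for p,a in(([470,-200,250],0),([*L,150],-17.8),([*L,10],-17.8),(CR-41*X+[0,0,100],TH)): print(np.round(robot.ik(p,down(a)),2), robot.ik(p,down(a+180)) is not None)
robot.move_to([470,-200,250],down(0));robot.set_gripper(50)
robot.move_to([*L,130],o)
print(robot.read_t(),robot.read_position(),robot.read_opening())
print("guard",robot.line_to([*L,28-G+.5],vel=100,guard=8))
robot.set_gripper(5)
print(robot.read_t(),robot.read_position(),robot.read_opening(),robot.read_grasp_force(),robot.read_ft_force())
for n in("top","scene"):cv2.imwrite(f"pics/{n}1.png",robot.snapshot(n)[:,:,::-1])
a=cv2.imread("pics/top1.png")[160:240,90:190];b=cv2.imread("pics/scene1.png")[240:320,110:210]
cv2.imwrite("pics/g1.png",cv2.resize(np.hstack([a,b]),None,fx=4,fy=4,interpolation=2))
E
python3 pick.py
```

```text
[ 0.3   0.31  0.02  1.84 -0.01  0.99 -1.25] True
[-0.43  0.53 -0.34  1.79  0.23  0.86 -2.76] True
[-0.71  0.72  0.08  1.91 -0.11  0.52 -2.43] True
[-0.04  0.43  0.02  2.03 -0.01  0.68 -1.69] True
4.1167 [486.78555085 313.32363347 130.22373261] 50.17831963238309
guard False
5.9083 [486.28852211 314.75427262  10.30966701] 8.92418851132412 59.57967281341553 [ 0.1949518  -0.41091783  5.61827549]
```

View pics/g1.png

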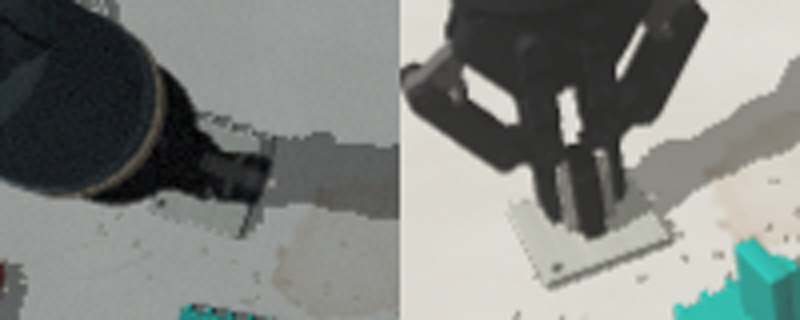

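The picture shows the fin between the pads with the plate flat. Next: lift, carry it to the stand and lower under guard.

```bash
cat > place.py <<'E'
from h import *
p=robot.read_position(); robot.line_to([p[0],p[1],140],vel=150)
S=CR-41*X-6.5*Y; z0=36+28-G
robot.move_to([S[0],S[1],140],down(TH))
print(robot.read_t(),robot.read_opening(),"air F",robot.read_ft_force())
robot.line_to([S[0],S[1],z0+8],vel=120)
print("F",robot.read_ft_force())
print("touch",robot.line_to([S[0],S[1],z0-3],vel=12,guard=3.5),robot.read_position(),"z0",z0,robot.read_ft_force(),robot.read_torque(),robot.read_t())
for n in("top","scene"):cv2.imwrite(f"pics/{n}2.png",robot.snapshot(n)[:,:,::-1])
a=cv2.imread("pics/top2.png")[130:240,240:350];b=cv2.imread("pics/scene2.png")[150:260,210:320]
cv2.imwrite("pics/g2.png",cv2.resize(np.hstack([a,b]),None,fx=3.6,fy=3.6,interpolation=2))
E
python3 place.py
```

```text
8.3583 9.319915654859663 air F [-0.49490475  0.04324512 -0.81159675]
F [-0.18771038  0.10309697 -0.67944409]
touch True [490.8881723  -40.63215255  46.25778232] z0 45.3 [-1.21833259 -0.0691215   6.06901699] [-0.01141086  0.01401454  0.02550503] 9.8583
```

View pics/g2.png

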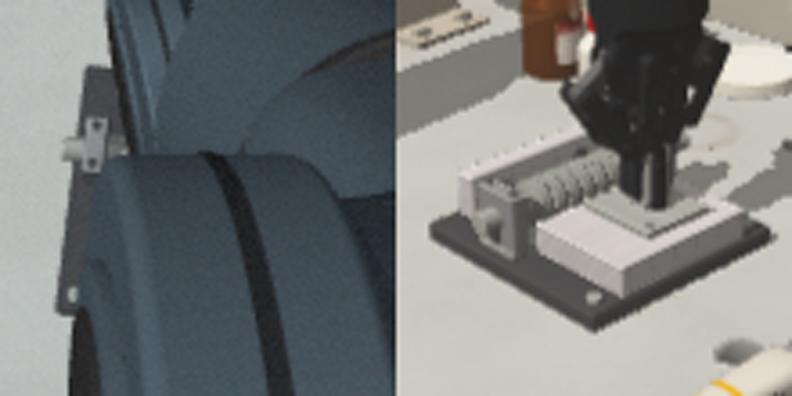

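The leaf lies on the table about 6 mm short of the screw, and the height is as expected. Next I'll touch the crests and feel sideways.

```bash
cat > feel.py <<'E'
from h import *
def F():
    f=np.mean([robot.read_ft_force() for _ in range(3)],0); return np.array([f@X,f@Y,f[2]])
def XY():
    d=robot.read_position()-CR; return np.array([d@X,d@Y])
def go(x,y,z,**k): return robot.line_to(CR*[1,1,0]+x*X+y*Y+[0,0,z],down(TH),**k)
E
cat > touch.py <<'E'
from feel import *
z=robot.read_position()[2]-.15; z=robot.read_position()[2]+.2
x,y=XY(); go(x,y,z,vel=10); print("base",XY(),F(),robot.read_position()[2])
b=F()
print(go(x+12,y,z,vel=6,guard=2.0),XY(),F()); 
x0=XY()[0]; go(x0+.3,y,z,vel=5); robot.hold(.1);print(XY(),F(),robot.read_t())
np.save("z.npy",[z,x0,y,*b])
E
python3 touch.py
```

```text
base [-41.04520671  -6.57212443] [ 0.2278012   0.8821869  -1.34519311] 46.323236398169925
True [-34.01894116  -6.57957155] [-0.23542834 -0.06171285  5.6581269 ]
[-34.04537872  -6.61186071] [-1.03389184  0.36930333  0.11301083] 11.8667
```

```bash
cat > t2.py <<'E'
from feel import *
z,x0,y,*b=np.load("z.npy")
for i in range(6):
    x=-33.75+.4*i; go(x,y,z,vel=8); robot.hold(.05); f=F(); print(round(x,2),XY().round(2),f.round(2),robot.read_position()[2].round(2))
    if f[0]<-3.2: break
print(robot.read_t())
E
python3 t2.py
```

```text
-33.75 [-33.97  -6.56] [-1.99  0.59 -1.12] 46.35
-33.35 [-33.64  -6.57] [-2.36 -0.11 -1.35] 46.37
-32.95 [-33.16  -6.59] [-2.68  0.4  -1.79] 46.39
-32.55 [-32.74  -6.6 ] [-3.54 -0.13 -1.09] 46.4
13.0667
```

Force rises about 1.2 N/mm from x ≈ -34, which means the teeth are riding the crests. Now I'll slide along the thread.

```bash
cat > scan.py <<'E'
from feel import *
z,x0,y,*b=np.load("z.npy")
for i in range(1,28):
    yc=y+.5*i; go(-32.55,yc,z,vel=10); robot.hold(.03); f=F(); print(round(yc,2),XY().round(2),f.round(2),robot.read_t())
    if f[0]>-1.5 or abs(f[1])>7: break
E
python3 scan.py
```

```text
-6.05 [-32.67  -6.37] [-2.97 -1.95 -1.48] 13.35
-5.55 [-32.61  -5.78] [-3.68 -2.05 -1.72] 13.6333
-5.05 [-32.57  -5.05] [-3.53 -2.59 -0.56] 13.9167
-4.55 [-32.52  -4.44] [-3.13 -2.3  -0.89] 14.2
-4.05 [-32.54  -3.98] [-3.9  -1.91 -1.17] 14.4833
-3.55 [-32.53  -3.5 ] [-4.49 -2.55 -0.32] 14.7667
-3.05 [-32.53  -2.97] [-3.24 -2.51 -0.9 ] 15.05
-2.55 [-32.57  -2.51] [-3.94 -2.7  -0.55] 15.3333
-2.05 [-32.54  -1.98] [-3.11 -2.71 -0.89] 15.6167
-1.55 [-32.51  -1.47] [-3.03 -1.98 -1.33] 15.9
-1.05 [-32.51  -0.93] [-4.4  -0.57 -1.44] 16.1833
-0.55 [-31.21   0.08] [ 0.09 -0.11 -0.19] 16.4667
```

Dropped in: the force fell to 0 and the leaf jumped forward. Now push home gently, nulling the side force.

```bash
cat > push.py <<'E'
from feel import *
z,x0,y,*b=np.load("z.npy"); yc=0.1
for i in range(14):
    x=-31.2+.5*i; go(x,yc,z,vel=10); robot.hold(.05); f=F(); print(round(x,2),round(yc,2),XY().round(2),f.round(2),robot.read_torque()[2].round(3),robot.read_t())
    if f[0]<-4.2 or abs(f[1])>8: break
    if abs(f[1])>1.5: yc+=.25*np.sign(f[1])
np.save("yc.npy",[yc,x])
E
python3 push.py
```

```text
-31.2 0.1 [-30.94   0.17] [ 0.18  0.   -0.71] 0.023 16.8167
-30.7 0.1 [-30.6    0.16] [-0.37  0.99 -1.61] -0.007 17.1167
-30.2 0.1 [-30.22   0.14] [ 0.04  0.88 -1.19] 0.018 17.4167
-29.7 0.1 [-29.76   0.16] [-0.69  0.57 -0.94] 0.005 17.7167
-29.2 0.1 [-29.51   0.17] [-1.34  2.28 -0.38] 0.014 18.0167
-28.7 0.35 [-28.93   0.2 ] [-3.17  0.07 -0.52] -0.014 18.3167
-28.2 0.35 [-28.43   0.23] [-3.07  0.69  0.48] -0.018 18.6167
-27.7 0.35 [-27.88   0.25] [-3.71 -0.79  0.39] -0.035 18.9167
-27.2 0.35 [-27.38   0.26] [-4.75 -0.58  0.62] -0.107 19.2167
```

```bash
cat > push2.py <<'E'
from feel import *
z,*_=np.load("z.npy"); yc=.35
def g(x,a): robot.line_to(CR*[1,1,0]+x*X+yc*Y+[0,0,z],down(TH+a),vel=10); robot.hold(.15)
def rep(s):
    t=[];f=[]
    for _ in range(8): t.append(robot.read_torque()[2]);f.append(robot.read_ft_force());robot.hold(.02)
    f=np.mean(f,0); print(s,XY().round(2),np.round([f@X,f@Y,f[2]],2),"Tz",np.mean(t).round(3),np.std(t).round(3),"yaw",np.degrees(2*np.arctan2(*robot.read_ee_rot()[1::-1])).round(2),robot.read_t())
g(-26.6,0);rep(0)
for a in(-.4,-.8,.4): g(-26.6,a);rep(a)
E
python3 push2.py
```

```text
0 [-26.84   0.27] [-4.93 -0.31  0.94] Tz -0.05 0.026 yaw -6.2 19.75
-0.4 [-26.88   0.4 ] [-5.09  0.02  0.47] Tz 0.066 0.02 yaw 353.41 20.2833
-0.8 [-26.88   0.57] [-4.91  0.58  0.46] Tz 0.092 0.017 yaw 353.03 20.8167
0.4 [-26.94   0.16] [-4.6  -0.52 -0.08] Tz -0.09 0.027 yaw -5.79 21.35
```

Side-to-side contact balances at about -0.18° yaw. Push to 4 mm and hold.

```bash
sed -i '/^g(-26.6,0)/,$d' push2.py; cat > seat.py <<'E'
from push2 import *
g(-26.6,-.18);rep("a");g(-25.9,-.18);rep("b");g(-25.3,-.18);rep("c")
robot.hold(1.3);rep("held")
cv2.imwrite("pics/scene3.png",robot.snapshot("scene")[:,:,::-1])
cv2.imwrite("pics/g3.png",cv2.resize(cv2.imread("pics/scene3.png")[160:250,210:320],None,fx=6,fy=6,interpolation=2))
E
python3 seat.py
```

```text
a [-26.86   0.36] [-4.82 -0.25  0.28] Tz 0.005 0.042 yaw -6.34 21.8833
b [-26.35   0.36] [-5.57 -0.02  0.5 ] Tz -0.015 0.017 yaw -6.34 22.4167
c [-25.88   0.37] [-5.85  0.16  1.57] Tz -0.026 0.029 yaw -6.34 22.95
held [-25.91   0.34] [-6.16  0.23  1.03] Tz 0.004 0.024 yaw -6.34 24.3833
```

View pics/g3.png

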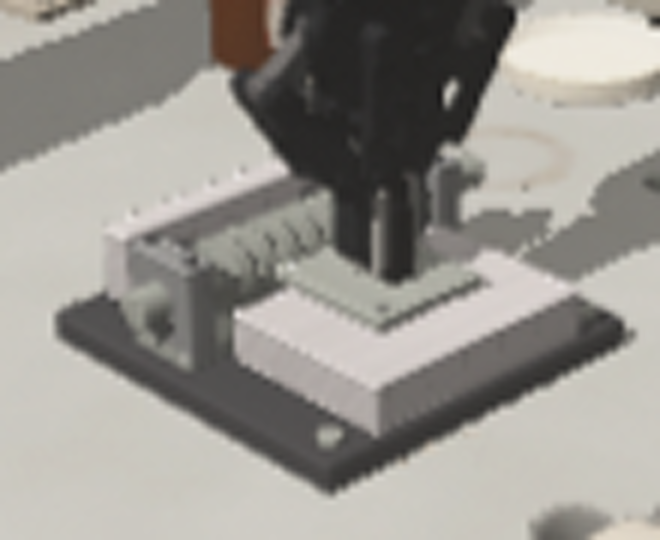

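```bash
cat > rel.py <<'E'
from push2 import *
g(-24.8,-.18);rep("c");robot.hold(1.2);rep("held")
for x in(-26.5,-27.8,-28.5,-28.8):
    g(x,-.18);rep(x)
E
python3 rel.py
```

```text
c [-25.51   0.35] [-6.16  0.48  1.61] Tz 0.0 0.026 yaw -6.34 24.9667
held [-25.51   0.35] [-6.78  0.03  1.79] Tz -0.022 0.038 yaw -6.34 26.3
-26.5 [-26.78   0.36] [-5.21  0.11  0.06] Tz 0.008 0.021 yaw -6.34 26.9
-27.8 [-27.82   0.38] [-3.98  0.08 -2.04] Tz -0.001 0.037 yaw 353.62 27.4667
-28.5 [-28.44   0.38] [-2.95  0.04 -2.78] Tz 0.01 0.02 yaw 353.62 28.0
-28.8 [-28.73   0.39] [-2.89  0.24 -2.95] Tz 0.03 0.025 yaw 353.62 28.5333
```

```bash
cat > rel2.py <<'E'
import push2; from push2 import *
print(push2.z,robot.read_position()[2])
push2.z=z-.25; g(-28.9,-.18);rep("low")
g(-29.15,-.18);rep("near")
robot.set_gripper(28);robot.hold(.2);rep("open")
p=robot.read_position(); robot.line_to([p[0],p[1],p[2]+90],vel=80)
robot.move_to([440,-250,260],down(0)); robot.hold(.3);print(robot.read_t())
for n in("top","scene"):cv2.imwrite(f"pics/{n}4.png",robot.snapshot(n)[:,:,::-1])
a=cv2.imread("pics/top4.png")[142:228,250:345];b=cv2.imread("pics/scene4.png")[165:251,215:310]
cv2.imwrite("pics/g4.png",cv2.resize(np.hstack([a,b]),None,fx=4.2,fy=4.2,interpolation=2))
E
python3 rel2.py
```

```text
46.461783579898864 46.48517194064941
low [-28.75   0.37] [-2.64  0.36  0.5 ] Tz 0.001 0.034 yaw 353.62 29.0667
near [-29.04   0.39] [-2.5   0.28  1.73] Tz 0.026 0.014 yaw 353.62 29.6
open [-29.13   0.33] [ 0.27 -0.24 -0.23] Tz 0.01 0.026 yaw -6.38 30.2583
32.8333
```

View pics/g4.png

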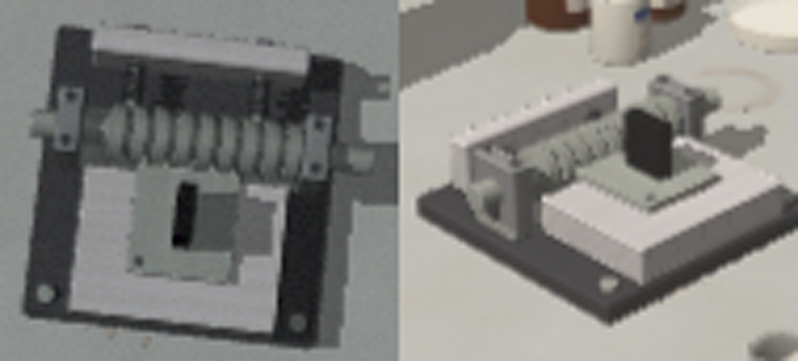

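The leaf lies flat with its edge flush along the thread, released and with the arm clear.

```bash
python3 -c "
from rig import robot
print(robot.close_job(),robot.read_t())"
```

```text
the job is handed in; nothing more can be done
the job is handed in; nothing more can be done
```

I handed the job in at about 33 s: the fine leaf dropped into the thread, was held about 1.3 s at roughly 4 mm carriage travel and 6.8 N, and was left seated on the table with the other leaf untouched.

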